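Tip the offcut bin into the scrap crate

TASK

Empty the tilting steel offcut bin into the deep plywood crate beside it: push the bin's upright arm over with one finger towards the crate until all three offcuts have slid out into it, then let the bin come back to level and leave it. Do not touch the offcuts or tip them over the brass gauges in the shallow tray, do not shift the crate or the tray, and leave everything else lying where it is.

Things in the scene. Friction and masses are not known exactly. Their poses are not given: they have to be found in the camera images.
- stand: Fixed stand of the tilting bin: a dark steel base plate 260 x 380 x 6 mm on the table and two grey uprights, 210 mm above the plate. Origin: centre of the plate's underside. Its x axis runs along the bin's swing axis, from the arm's end (near the robot) to the far end; y is to the left as seen from the robot; z up.
- pivot (a point): Centre of the bin's swing axis, 195 mm above the table, midway between the uprights; fixed. The bin is an open steel V trough 158 mm long (x), 206 mm wide (y) at its rim, which is 30 mm above the axis; its flat floor, 50 mm wide, is 45 mm below the axis; sides flared 45 deg.
- trough (a joint): Tilt of the bin about the stand's x axis, rad: 0 = level, positive = its top and arm go over to the stand's +y (left) side. Stops at +-1.85. Ballast and a weak spring bring it slowly back to level when let go; held at 1.7 it takes under 10 N at the arm's end. The offcuts slide out when it is tipped about a right angle or a little more (1.4 to 1.75).
- bar_tip (a point): Middle of the free end of the bin's tipping arm, a flat dark steel bar 24 mm wide (x), 10 mm thick (y), fixed to the bin's axle on the robot's side, 168 mm from the pivot point along the stand's -x. It stands upright when the bin is level (free end 125 mm above the swing axis, 320 mm above the table) and turns with the bin. It is free on both sides over its whole swing.
- crate: Deep open plywood scrap crate, 165 (x) x 178 (y) x 70 mm high, walls 6 mm, on the base plate on one side (+y or -y) of the stand, partly under the bin. Origin: centre of its underside; axes as the stand's.
- tray: Shallow grey tray, 165 x 178 x 25 mm high, holding the brass gauges, on the other side of the stand. Origin: centre of its underside.
- offcut0: Loose plywood offcut, 28 x 42 x 12 mm, about 20 g, at first lying on the floor of the bin. Origin: centre of its underside.
- offcut1: Loose plywood offcut, 24 x 38 x 16 mm, about 20 g, at first lying on the floor of the bin. Origin: centre of its underside.
- offcut2: Loose plywood offcut, 26 x 34 x 10 mm, about 20 g, at first lying on the floor of the bin. Origin: centre of its underside.
- gauge0: Brass edge gauge disc, 56 mm across, 6 mm thick, lying in the shallow tray. Origin: centre of its underside. Bystander.
- gauge1: Brass edge gauge disc, 46 mm across, 6 mm thick, lying in the shallow tray. Origin: centre of its underside. Bystander.
- gauge2: Brass edge gauge disc, 36 mm across, 6 mm thick, lying in the shallow tray. Origin: centre of its underside. Bystander.
- press_block: Heavy chromed press block 80 x 60 x 45 mm with a knob on top (79 mm in all), 1.6 kg, beside the stand. Origin: centre of its underside. Bystander.
- squeegee: Blue plastic squeegee lying flat, blade 110 mm wide, handle 80 mm, 14 mm thick. Origin: under the middle of its blade. Bystander.
- paddle_head: Bare hinoki paddle head, a flat disc 152 mm across, 7 mm thick with a short tang. Origin: centre of the disc's underside. Bystander.
There are look-alikes about, which are no part of the job. There is more than one size of the crate; the one meant has the size given above. Leave any red look-alike of the offcut1 alone.

How it is judged:
By the outcome, as a careful person would: the job done as asked, in the order asked, and still so for the second after the job is handed in, with the robot touching nothing.
It also fails if it takes over 45 s, if anything falls off the work surface, if the arm or the gripper's body presses on something with over 40 N, if the wrist force passes 120 N, or if a joint passes its speed limit or range.

ROBOT

A 7-joint arm with a two-finger parallel gripper is mounted at the origin on the work surface. World frame = base frame: x ahead of the robot, y to its left, z up, the work surface at z = 0. Lengths are in m, angles in rad, forces in N, time in s.
With the tool pointing down it reaches from about 0.35 to 0.9 m from the base axis. Payload 8.1 kg.
Tool frame: the origin (TCP) lies at the centre of the arm's flange, where the gripper is bolted on; the fingertips stand 178 mm ahead of it and the grasp point (between the pads) lies 159 mm ahead of it; x points along the fingers, z is the direction in which the jaws open and shut, and the axes are right-handed (so a half turn about x gives the same grasp; the last joint's range is limited). The gripper opens to 92 mm and grips with 3 to 60 N. Pads are 19 mm wide; open, the fingers measure 130 mm over their backs; the gripper's body (75 mm by 190 mm) begins 47 mm behind the grasp point.
Start: joints at [-1.254, 0.434, 0.025, 1.573, -0.012, 1.134, -0.075], TCP at [0.255, 0.571, 0.405] pointing down, gripper open.
Joint ranges: [-2.62, 2.62], [-0.44, 2.09], [-1.27, 1.32], [0.08, 2.57], [-1.32, 4.46], [0.12, 2], [-2.74, 2.74]. Speed limits (rad/s): [2.22, 2.22, 3.01, 3.01, 3.14, 3.14, 3.14].

INTERFACE

Orientations are given as a rotation vector (axis times angle).
In Python, from cell import arm, get_image, search_frame, pinpoint gives the robot as it stands.
- The arm moves only by the tool arm_command, never from a script. Its argument "motion" is a list of rows, each a list of 7 numbers: the finger opening in mm, from 0 to 91.8, then the shift along the tool's x, y, z in mm, then the turn, a rotation vector about the tool's x, y, z in degrees. In form: [[fingers, x, y, z, ax, ay, az], ...]. A call has 1 to 5 rows; each row shifts and turns the commanded pose from where the row before left it, along the tool's axes as they then stand; what a row does not reach is not made up. A row lasts 1/8 s, in which the tool goes at most 62.5 mm and 10.7 degrees, less where a joint would pass 70% of its speed; a pose out of reach is approached as far as the arm can. A call with a gripper value outside its range is refused whole. The fingers move at their own pace and stop on an object; "newtons" is the grip in N (left out, the last holds). Time passes only in rows, so rows that do not move let the fingers close. It gives the time, the measured TCP pose, the force and the opening at its end, in the units of the state.
- arm.observe(): the state, without advancing time (a new reading comes with each control period).
- get_image(name): name is "scene" or "top" or "wrist"; returns a dict with "frame" (420x560x3 uint8, red, green, blue), "range_z" (420x560 float32, m along the optical axis (not along the pixel's ray), 0 where there is no reading), "K" (3x3 intrinsics, pixels), "origin" and "rotation" of the camera in the world; the wrist camera has in their place "tool_from_camera" (4x4, takes a point from camera to tool coordinates, whose origin is the TCP and whose axes are the tool frame's). Camera axes: x right, y down, z forward; pixel columns grow to the right and rows downward; lengths in m; the calibration is good to about 2 mm. A picture is of the moment at which its call begins: read the wrist's pose just before it.
- arm.sign_off(): hands the job in, once; it reports no verdict.
Trained networks look in the newest picture that a camera, given by its name, has taken for a name from the list of things; names that differ only in an ending like _2 or _b are one class to them, and where a whole thing is asked for, a point or a joint stands for the part that bears it (a point fixed in the world has none). Each returns a list of dicts, best first, with "p" (0 to 1); they miss things now and then, are a little off and sometimes report something else, mostly with a low value. They report only what shows in the picture. A call takes as long as a camera call. They do not tell look-alikes from the thing itself.
- search_frame(camera, target): "point" ([x, y, z] in m, in world coordinates, good to about 4 mm: the middle of the surface that is visible of it).
- pinpoint(camera, target): "point" ([x, y, z] in m, in world coordinates, good to about 4 mm: a listed point, or the origin of a listed thing).
The state is a dict: "clock": time; "joints": joint angles; "dq": joint speeds; "joint_efforts": joint torques, N m; "position": TCP position; "ee_rot": TCP orientation; "force": force on the tool from outside, world axes, zero at the start; "ft_torque": the same for the moment, N m; "width": opening from 0.0 (shut) to 1.0 (fully open).
Only numpy, scipy, OpenCV 4.12 (cv2) and the standard library are available. Lean on these libraries where they do the work, as an engineer would, in place of code of your own. Each camera call takes 0.05 s, during which the arm holds its last target. There are 200 camera calls.

## Working session

There is one attempt and no reset: what is moved stays moved. The work goes in short steps, Python scripts to look and compute and a tool call to move; the robot and the scene stay as the last step left them, time stands still between calls to the robot, and variables do not carry over. Pictures are saved under pics/ and viewed, about 8 in all and at most 12, crops included, and the job is handed in when it is done.

Besides the shell and the picture viewer there is one more tool, called after ">>>" by a JSON object that holds its "api" and its "payload". arm_command: Moves the arm, as the interface text tells. Its arguments: {"type":"object","properties":{"motion":{"type":"array"},"newtons":{"type":"number"}},"required":["motion"]}

```bash
mkdir -p pics
python3 - <<'E'
from cell import arm,get_image,search_frame,pinpoint
import cv2,numpy as np
ims=[]
for c in("scene","top"):
    im=get_image(c);cv2.imwrite(f"pics/{c}0.png",im["frame"][:,:,::-1])
    print(c,im["origin"],np.round(im["rotation"],3).tolist())
    for t in["stand","pivot","bar_tip","crate","tray","offcut0","offcut1","offcut2","gauge0","press_block"]:
        print(t,[(round(d["p"],2),np.round(d["point"],3).tolist()) for d in pinpoint(c,t)][:4])
print(arm.observe())
E
```

```text
scene [1.00979834 0.72345045 1.34210354] [-0.692, -2.763, 0.87]
stand [(0.83, [0.65, 0.024, -0.0])]
pivot [(0.62, [0.647, 0.025, 0.193])]
bar_tip [(0.68, [0.481, 0.027, 0.322])]
crate [(0.81, [0.639, -0.069, 0.004]), (0.57, [0.371, -0.06, -0.001])]
tray [(0.91, [0.648, 0.116, 0.008])]
offcut0 [(0.69, [0.646, 0.025, 0.153]), (0.57, [0.599, 0.028, 0.149]), (0.56, [0.691, 0.025, 0.151]), (0.4, [0.843, -0.05, -0.003])]
offcut1 [(0.69, [0.646, 0.025, 0.153]), (0.57, [0.599, 0.028, 0.149]), (0.56, [0.691, 0.025, 0.151]), (0.4, [0.843, -0.05, -0.003])]
offcut2 [(0.69, [0.646, 0.025, 0.153]), (0.57, [0.599, 0.028, 0.149]), (0.56, [0.691, 0.025, 0.151]), (0.4, [0.843, -0.05, -0.003])]
gauge0 [(0.67, [0.644, 0.127, 0.013]), (0.58, [0.638, 0.075, 0.012]), (0.4, [0.638, 0.17, 0.019])]
press_block [(0.69, [0.664, -0.226, 0.004])]
top [ 0.54922895 -0.00955675  1.41120207] [-2.194, 2.184, -0.065]
stand [(0.87, [0.645, 0.021, 0.0])]
pivot [(0.96, [0.653, 0.024, 0.194])]
bar_tip [(0.63, [0.48, 0.028, 0.316])]
crate [(0.91, [0.647, -0.071, 0.007]), (0.79, [0.371, -0.061, -0.0])]
tray [(0.6, [0.651, 0.
[... 390 characters left out ...]
-0.228, 0.002])]
{'clock': 1.1, 'joints': array([-1.2535955 ,  0.43449353,  0.02499015,  1.57319526, -0.01161687,
        1.13399326, -0.07510786]), 'dq': array([-4.46041253e-04,  3.29380242e-05, -4.59444571e-04,  7.74479508e-04,
       -1.12052060e-03, -2.46633601e-03,  6.51325175e-04]), 'joint_efforts': array([ 2.97230608e-04, -6.67687583e+01,  9.84131992e-01, -3.14804828e+01,
       -6.04319503e-02,  3.28170613e-02,  3.21592029e-05]), 'position': array([0.25475546, 0.57073174, 0.40474758]), 'ee_rot': array([-0.89455061,  1.37903316,  0.89461601]), 'force': array([-0.18783   ,  0.44527954,  0.47714731]), 'ft_torque': array([0.03977145, 0.04759962, 0.05032459]), 'width': 0.9992699370539853}
```

View pics/scene0.png

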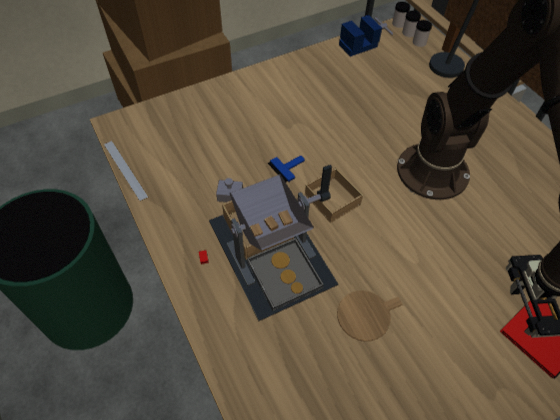

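View pics/top0.png

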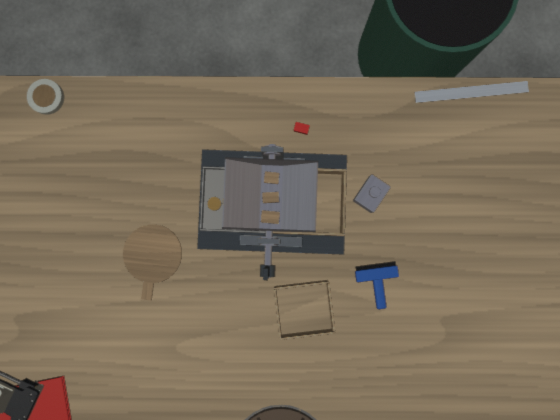

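Run:
```python
from scipy.spatial.transform import Rotation as R
from cell import arm
s=arm.observe();print(R.from_rotvec(s["ee_rot"]).as_matrix().round(3))
```

```text
[[ 0.    -0.913  0.408]
 [ 0.     0.408  0.913]
 [-1.     0.     0.   ]]
```

The scene view shows the deep crate under the bin at about (235,212) and the tray with three brass discs at (285,270). The bar stands upright at (326,180). In the top view, the right-hand side is −y, so the deep crate is on −y and the tray on +y. A lower look-alike crate sits at (304,309). I'll push the bar from the +y side towards −y with one open finger, jaws along x.

>>> {"api": "arm_command", "payload": {"motion": [[91.8, -15, 0, 0, 10, 0, 0], [91.8, -15, 0, 0, 10, 0, 0], [91.8, -15, 0, 0, 10, 0, 0], [91.8, -15, 0, 0, 10, 0, 0], [91.8, -13, 0, 0, 10, 0, 0]]}}

```text
clock: 1.72
position: [0.2547, 0.5707, 0.4784]
ee_rot: [-0.214, 1.56, 0.214]
force: [-0.3, 0.3, 0.3]
width: 0.999
```

>>> {"api": "arm_command", "payload": {"motion": [[91.8, 0, 0, 0, 10, 0, 0], [91.8, 0, 0, 0, 6, 0, 0], [91.8, 0, -50, 18, 0, 0, 0], [91.8, 0, -50, 18, 0, 0, 0], [91.8, 0, -50, 18, 0, 0, 0]]}}

```text
clock: 2.35
position: [0.309, 0.4191, 0.4778]
ee_rot: [0.001, 1.571, -0.0]
force: [1.3, -0.1, -0.1]
width: 1.003
```

>>> {"api": "arm_command", "payload": {"motion": [[91.8, 0, -50, 18, 0, 0, 0], [91.8, 0, -50, 18, 0, 0, 0], [91.8, 0, -50, 18, 0, 0, 0], [91.8, 0, -50, 18, 0, 0, 0], [91.8, 0, -50, 18, 0, 0, 0]]}}

```text
clock: 2.98
position: [0.3986, 0.1688, 0.478]
ee_rot: [0.001, 1.57, 0.0]
force: [0.9, 0.2, 0.1]
width: 0.997
```

>>> {"api": "arm_command", "payload": {"motion": [[91.8, 0, -45, 13, 0, 0, 0], [91.8, 0, -44, 13, 0, 0, 0], [91.8, 0, 0, 0, 0, 0, 0]]}}

```text
clock: 3.35
position: [0.4248, 0.0781, 0.4781]
ee_rot: [0.006, 1.57, -0.005]
force: [-0.2, 0.9, -0.1]
width: 0.999
```

```bash
cat > look.py <<'E'
from cell import arm,get_image,search_frame,pinpoint
import cv2,numpy as np,sys
n=sys.argv[1]
s=arm.observe();print(s["clock"],s["position"].round(4),s["force"].round(1))
out=[]
for c in("scene","top"):
    im=get_image(c);f=im["frame"][:,:,::-1]
    crop=f[130:340,180:400] if c=="scene" else f[120:330,180:400]
    out.append(cv2.resize(crop,(400,382),interpolation=cv2.INTER_CUBIC))
    for t in["bar_tip","crate","offcut0"]: print(c,t,[(round(d["p"],2),np.round(d["point"],3).tolist()) for d in pinpoint(c,t)][:5])
cv2.imwrite(f"pics/{n}.png",np.hstack(out))
E
python3 look.py a
```

```text
3.35 [0.4248 0.0781 0.4781] [-0.2  0.9 -0.1]
scene bar_tip [(0.96, [0.481, 0.025, 0.323])]
scene crate [(0.63, [0.645, -0.075, 0.008]), (0.59, [0.372, -0.06, -0.003])]
scene offcut0 [(0.59, [0.643, 0.027, 0.151]), (0.49, [0.6, 0.027, 0.15]), (0.46, [0.691, 0.022, 0.148]), (0.4, [0.838, -0.049, -0.001])]
top bar_tip [(0.94, [0.48, 0.027, 0.316]), (0.56, [0.644, 0.025, 0.0]), (0.3, [0.641, 0.17, 0.012])]
top crate [(0.71, [0.648, -0.072, 0.004]), (0.62, [0.374, -0.058, 0.002])]
top offcut0 [(0.81, [0.602, 0.024, 0.156]), (0.73, [0.832, -0.051, 0.005]), (0.54, [0.643, 0.023, 0.147]), (0.45, [0.69, 0.024, 0.153])]
```

View pics/a.png

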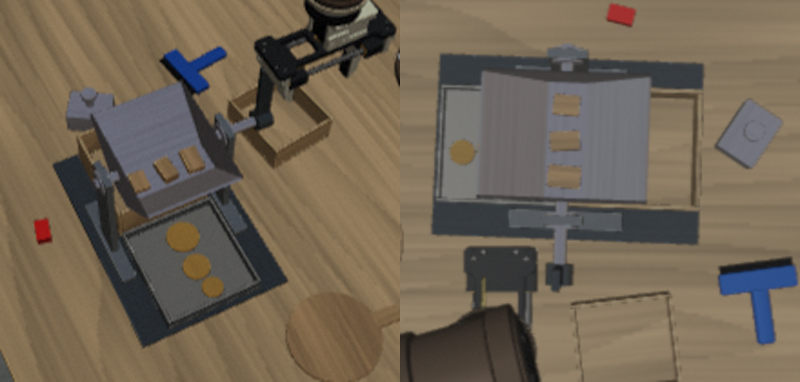

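Bar at (0.481, 0.027), with the finger on its +y side. I'll push along the arc.

>>> {"api": "arm_command", "payload": {"motion": [[91.8, 0, -18, 0, 0, 0, 0], [91.8, 0, -17, 0, 0, 0, 0], [91.8, 0.5, -10, 0, 0, 0, 0], [91.8, 0.5, -11, 0, 0, 0, 0], [91.8, 2, -10, 0, 0, 0, 0]]}}

```text
clock: 4.38
position: [0.4241, 0.015, 0.4747]
ee_rot: [0.001, 1.571, -0.0]
force: [-0.3, 2.5, 1.3]
width: 0.999
```

>>> {"api": "arm_command", "payload": {"motion": [[91.8, 3, -10, 0, 0, 0, 0], [91.8, 4, -9.5, 0, 0, 0, 0], [91.8, 5, -9.5, 0, 0, 0, 0], [91.8, 6, -8.5, 0, 0, 0, 0], [91.8, 7, -8, 0, 0, 0, 0]]}}

```text
clock: 5.0
position: [0.4242, -0.0305, 0.4494]
ee_rot: [0.001, 1.571, -0.001]
force: [-2.0, 1.5, 2.6]
width: 1.0
```

```bash
python3 look.py b
```

```text
5.0 [ 0.4242 -0.0305  0.4494] [-2.   1.5  2.6]
scene bar_tip [(0.62, [0.477, -0.059, 0.285]), (0.46, [0.652, 0.116, 0.008])]
scene crate [(0.87, [0.372, -0.058, -0.001]), (0.72, [0.645, -0.069, 0.006])]
scene offcut0 [(0.48, [0.837, -0.054, -0.002])]
top bar_tip [(0.46, [0.645, -0.072, 0.003])]
top crate [(0.68, [0.645, -0.071, 0.004]), (0.22, [0.643, 0.024, 0.0])]
top offcut0 [(0.73, [0.602, 0.052, 0.163]), (0.62, [0.649, 0.051, 0.156]), (0.53, [0.689, 0.049, 0.159]), (0.43, [0.835, -0.048, 0.004])]
```

View pics/b.png

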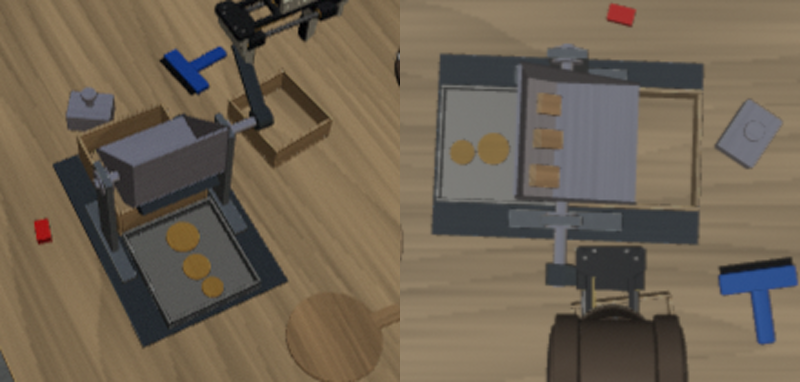

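The bin is tipped by about 0.75 rad towards the deep crate, and the finger is against the bar's +y face with the offcuts still inside. I'll continue the push.

>>> {"api": "arm_command", "payload": {"motion": [[91.8, 8, -7, 0, 0, 0, 0], [91.8, 8, -7, 0, 0, 0, 0], [91.8, 9, -5.5, 0, 0, 0, 0], [91.8, 9, -5, 0, 0, 0, 0], [91.8, 10, -3.5, 0, 0, 0, 0]]}}

```text
clock: 6.02
position: [0.4241, -0.0584, 0.405]
ee_rot: [0.001, 1.571, -0.001]
force: [-1.5, 2.5, 4.9]
width: 0.996
```

>>> {"api": "arm_command", "payload": {"motion": [[91.8, 10, -3, 0, 0, 0, 0], [91.8, 10, -1, 0, 0, 0, 0], [91.8, 7, -1, 0, 0, 0, 0], [91.8, 0, 0, 0, 0, 0, 0], [91.8, 0, 0, 0, 0, 0, 0]]}}

```text
clock: 6.65
position: [0.4239, -0.0632, 0.3787]
ee_rot: [0.001, 1.571, -0.001]
force: [-1.9, -2.5, 4.6]
width: 1.002
```

```bash
python3 look.py c
```

```text
6.65 [ 0.4239 -0.0632  0.3787] [-1.9 -2.5  4.6]
scene bar_tip [(0.98, [0.474, -0.099, 0.198])]
scene crate [(0.65, [0.649, 0.117, 0.004]), (0.64, [0.37, -0.059, -0.002])]
scene offcut0 [(0.5, [0.838, -0.053, -0.003])]
top bar_tip []
top crate [(0.59, [0.647, -0.071, 0.006])]
top offcut0 [(0.69, [0.598, -0.096, 0.028]), (0.58, [0.646, -0.106, 0.012]), (0.51, [0.687, -0.088, 0.026])]
```

View pics/c.png

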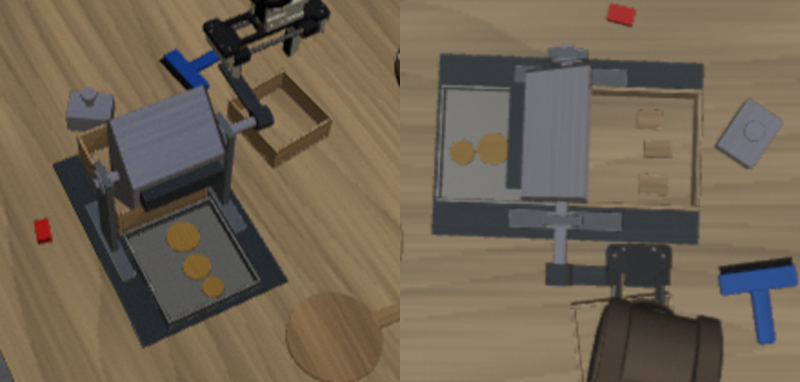

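At about 1.55 rad, all three offcuts are lying in the deep crate, at (650,118), (657,150) and (653,185) in the top half. I'll let the bin back by retracing the path.

>>> {"api": "arm_command", "payload": {"motion": [[91.8, -7, 1, 0, 0, 0, 0], [91.8, -10, 1, 0, 0, 0, 0], [91.8, -10, 3, 0, 0, 0, 0], [91.8, -10, 3.5, 0, 0, 0, 0], [91.8, -9, 5, 0, 0, 0, 0]]}}

```text
clock: 7.68
position: [0.4243, -0.0489, 0.4256]
ee_rot: [0.001, 1.57, -0.0]
force: [1.0, 0.7, 1.6]
width: 1.002
```

>>> {"api": "arm_command", "payload": {"motion": [[91.8, -9, 5.5, 0, 0, 0, 0], [91.8, -8, 7, 0, 0, 0, 0], [91.8, -8, 7, 0, 0, 0, 0], [91.8, -7, 8, 0, 0, 0, 0], [91.8, -6, 8.5, 0, 0, 0, 0]]}}

```text
clock: 8.3
position: [0.424, -0.0129, 0.463]
ee_rot: [0.001, 1.571, -0.001]
force: [0.4, 0.7, 0.3]
width: 1.002
```

>>> {"api": "arm_command", "payload": {"motion": [[91.8, -5, 9.5, 0, 0, 0, 0], [91.8, -4, 9.5, 0, 0, 0, 0], [91.8, -3, 10, 0, 0, 0, 0], [91.8, -2, 10, 0, 0, 0, 0], [91.8, -0.5, 11, 0, 0, 0, 0]]}}

```text
clock: 8.93
position: [0.4242, 0.0372, 0.4773]
ee_rot: [0.001, 1.571, -0.001]
force: [1.0, 0.3, 0.6]
width: 1.001
```

>>> {"api": "arm_command", "payload": {"motion": [[91.8, 0, 10, 0, 0, 0, 0], [91.8, 0, 20, 0, 0, 0, 0], [91.8, 0, 50, 0, 0, 0, 0], [91.8, 0, 50, 0, 0, 0, 0], [91.8, 0, 50, -10, 0, 0, 0]]}}

```text
clock: 9.55
position: [0.4143, 0.2184, 0.4771]
ee_rot: [0.001, 1.57, -0.001]
force: [1.0, 0.4, 0.5]
width: 0.999
```

>>> {"api": "arm_command", "payload": {"motion": [[91.8, 0, 50, -15, 0, 0, 0], [91.8, 0, 0, 0, 0, 0, 0], [91.8, 0, 0, 0, 0, 0, 0], [91.8, 0, 0, 0, 0, 0, 0], [91.8, 0, 0, 0, 0, 0, 0]]}}

```text
clock: 10.18
position: [0.3998, 0.2656, 0.4774]
ee_rot: [0.002, 1.571, -0.002]
force: [-0.7, 0.8, 0.3]
width: 0.999
```

>>> {"api": "arm_command", "payload": {"motion": [[91.8, 0, 0, 0, 0, 0, 0], [91.8, 0, 0, 0, 0, 0, 0], [91.8, 0, 0, 0, 0, 0, 0], [91.8, 0, 0, 0, 0, 0, 0], [91.8, 0, 0, 0, 0, 0, 0]]}}

```text
clock: 10.8
position: [0.3994, 0.2666, 0.4772]
ee_rot: [0.001, 1.571, -0.001]
force: [-0.4, 0.7, 0.8]
width: 1.0
```

```bash
python3 look.py d
```

```text
10.8 [0.3994 0.2666 0.4772] [-0.4  0.7  0.8]
scene bar_tip [(0.83, [0.482, 0.025, 0.321]), (0.42, [0.648, 0.129, 0.011])]
scene crate [(0.98, [0.639, -0.069, 0.008]), (0.82, [0.371, -0.06, -0.003])]
scene offcut0 [(0.41, [0.837, -0.05, -0.003])]
top bar_tip [(0.89, [0.48, 0.028, 0.316])]
top crate [(0.86, [0.649, -0.072, 0.004]), (0.65, [0.371, -0.057, -0.0])]
top offcut0 [(0.6, [0.835, -0.047, 0.004]), (0.55, [0.599, -0.097, 0.029]), (0.48, [0.647, -0.104, 0.01]), (0.47, [0.686, -0.091, 0.027])]
```

View pics/d.png

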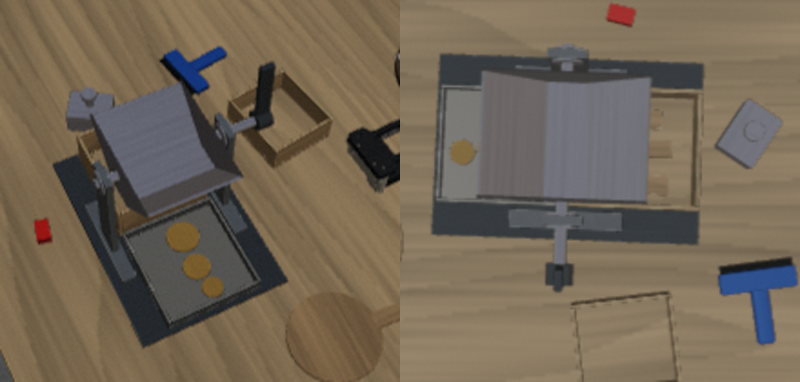

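The bin is level and empty, with the bar upright at (0.481, 0.027, 0.32). The offcuts are in the crate and nothing else has moved.

```bash
python3 -c "
from cell import arm
print(arm.sign_off())"
```

```text
the job is handed in; nothing more can be done
None
```

The bin is emptied: all three offcuts are in the deep crate, and the job is handed in. I pushed the bar over from the tray side with one finger to about 1.55 rad. I then backed the finger off along the same path and pulled the arm clear.

- **Bin:** it is level and empty again, with the bar tip back at (0.481, 0.027, 0.32), where it started.
- **Offcuts:** all three show inside the crate in the top view.
- **Everything else:** the crate reads within the networks' 4 mm error of its starting place. By eye, the tray, gauges, look-alikes and other bystanders have not moved.
- **Forces and time:** the measured force stayed around 6 N or less, and the clock read about 11 s at hand-in.

Two detections disagreed. The scene camera's network did not report the offcuts in the crate at the end, because the bin hides them from that side. It also once labelled the tray as the crate. No check of the robot or the bin failed.

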